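# Close and lock the dust box cover

## Task

Push the dust box's half-open cover down until it is shut flush, then set a fingertip in the slot of its big round latch and turn the latch clockwise (seen from above) a full quarter turn to its stop, so that the cover is locked. Nothing is to be gripped or lifted: do not raise the cover any further, and leave the wooden ring, the glue bottle and the screwdriver where they are.

Things in the scene. Friction and masses are not known exactly. Their poses are not given: they have to be found in the camera images.
- extractor: Dust box: grey sheet-metal box fixed to the bench, 300 (its x) by 240 mm (its y), walls 120 mm high, a 126 mm high block along the far edge behind the hinge. Origin on the bench, midway between its sides, 140 mm behind its louvred front wall (which faces its -x, to the robot); z up. Yaw varies.
- cover (a joint): Hinge of the aluminium cover plate (268 long, 236 wide, 6 mm thick). rad: 0 = shut flush, top face 126 mm above the bench; grows as the front edge rises; starts 0.15 to 0.40. Axis along the box's y at box x = +123 mm, 120 mm above the bench. Stiff: stays at any angle, 1 to 4 N down near the front edge closes it, no spring back.
- cover_front (a point): Middle of the cover's front (free) edge, on its top face, 268 mm from the hinge. Turns with the cover: x towards the hinge, y along the edge, z out of the top face. Beside the latch the plate is flat, 65 mm on either side, and can be pressed there.
- latch_slot (a point): Centre of the latch, on the slot's floor; x along the slot, z out of the cover. Latch: disc 100 mm across on the cover, its axis 70 mm behind the front edge, midway. Slot straight across it, open at both ends, 32 mm wide, 17 mm deep, between black half-discs. With the cover shut the steel slot floor is 131 mm and the black tops 148 mm above the bench.
- latch (a joint): Turn of the latch, rad, clockwise from above. 0 = unlocked, slot parallel to the front edge; 1.571 = locked at its stop, slot front to back. Starts 0 to 0.35. Takes about 0.1 N m (4 N at 28 mm from the axis), stays where left. Its tongue passes under a lip in the box only with the cover flush; turned first, it keeps the cover from shutting.
- wood_ring: Loose light wooden ring, 84 mm outer and 44 mm inner diameter, 36 mm high, lying flat on the bench beside the box. Origin centre of its underside. Leave alone.
- glue: Loose white glue bottle with an orange cap, 52 mm diameter, 130 mm high, standing on the bench beside the box. Origin centre of its underside. Leave alone.
- driver: Loose screwdriver with a wooden handle, lying on the bench beside the box. Leave alone.

How it is judged:
By the outcome, as a careful person would: the job done as asked, in the order asked, and still so for the second after the job is handed in, with the robot touching nothing.
It also fails if it takes over 51 s, if anything falls off the work surface, if the arm or the gripper's body presses on something with over 40 N, if the wrist force passes 120 N, or if a joint passes its speed limit or range.

## Robot

A 6-joint arm with a two-finger parallel gripper is mounted at the origin on the work surface. World frame = base frame: x ahead of the robot, y to its left, z up, the work surface at z = 0. Lengths are in m, angles in rad, forces in N, time in s.
With the tool pointing down it reaches from about 0.25 to 0.725 m from the base axis. Payload 4 kg.
Tool frame: the origin (TCP) lies where the fingers leave the gripper's body, on its centre line; the fingertips stand 73 mm ahead of it and the grasp point (between the pads) lies 54 mm ahead of it (bot.tip_reach is the z of the fingertips in the tool frame, in m); z points along the fingers, x is the direction in which the jaws open and shut, and the axes are right-handed (so a half turn about z gives the same grasp; the last joint's range is limited). The gripper opens to 85 mm and grips with 20 to 120 N. Pads are 22 mm wide; open, the fingers measure 114 mm over their backs; the gripper's body (76 mm by 85 mm) begins 54 mm behind the grasp point. The pads swing forward as they close: fully open they stand 13 mm farther back than shut.
Start: joints at [-1.214, 0.241, 0.005, 1.335, 0, 1.571], TCP at [0.175, -0.469, 0.304] pointing down, gripper open.
Joint ranges: [-2.72, 2.72], [-1.05, 1.87], [-1.09, 1.28], [-1.99, 2.15], [-1.42, 1.44], [-3.14, 3.14]. Speed limits (rad/s): [2.79, 2.79, 3.14, 3.14, 3.14, 3.14].

## Interface

Orientations are given as a unit quaternion [x, y, z, w].
In Python, from workcell import bot, vision, job_done gives the robot as it stands.
- The arm moves only by the tool drive_tool, never from a script. Its argument "steps" is one flat list of numbers, 7 for each row, row after row: the shift along the tool's x, y, z in m, then the turn, a rotation vector about the tool's x, y, z in degrees, then the closure, from -1 (fully open) to 1 (shut). A call has 1 to 8 rows; each row shifts and turns the commanded pose from where the row before left it, along the tool's axes as they then stand; what a row does not reach is not made up. A row lasts 1/12 s, in which the tool goes at most 41.7 mm and 7.16 degrees, less where a joint would pass 70% of its speed; a pose out of reach is approached as far as the arm can. A call is refused whole if a number of a shift passes 0.0417 or a number of a turn 7.16, either way. A call with a gripper value outside its range is refused whole. The fingers move at their own pace and stop on an object; the grip force is fixed at half the most. Time passes only in rows, so rows that do not move let the fingers close. It gives the time, the measured TCP pose, the force and the opening at its end, in the units of the state.
- bot.get_obs(): the state, without advancing time (a new reading comes with each control period).
- vision.camera(name): name is "side" or "top" or "wrist"; returns (picture, depth): 420x560x3 uint8, red, green, blue; 420x560 float32, m along the optical axis (not along the pixel's ray), 0 where there is no reading.
- vision.camera_model(name): a dict with "mtx" (3x3 intrinsics, pixels), "rvec" (rotation vector, rad) and "tvec" (3), from world to camera coordinates, as OpenCV has them. Camera axes: x right, y down, z forward; pixel columns grow to the right and rows downward; lengths in m; the calibration is good to about 2 mm. The wrist camera is an equidistant fisheye: a pixel r from the principal point sees the ray r / f radians off the axis. A picture is of the moment at which its call begins: read the wrist's pose just before it. camera_model takes no time and is no camera call; for the wrist camera it gives the pose at the moment of the call.
- job_done(): hands the job in, once; it reports no verdict.
The state is a dict: "clock": time; "joint_pos": joint angles; "joint_vel": joint speeds; "tau": joint torques, N m; "eef_pos": TCP position; "tool_rot": TCP orientation; "ft_force": force on the tool from outside, world axes, zero at the start; "ft_torque": the same for the moment, N m; "grip_width": finger opening in m.
Only numpy, scipy, OpenCV 4.12 (cv2) and the standard library are available. Lean on these libraries where they do the work, as an engineer would, in place of code of your own. Each camera call takes 0.05 s, during which the arm holds its last target.

## Working session

There is one attempt and no reset: what is moved stays moved. The work goes in short steps, Python scripts to look and compute and a tool call to move; the robot and the scene stay as the last step left them, time stands still between calls to the robot, and variables do not carry over. Pictures are saved under pics/ and viewed, and the job is handed in when it is done.

Besides the shell and the picture viewer there is one more tool, called after "Emit:" in YAML: its name, and indented under it one key for each argument. drive_tool: Moves the arm, as the interface text tells. Its arguments: {"type":"object","properties":{"steps":{"type":"array"}},"required":["steps"]}

```bash
mkdir -p pics; ls; cat > h.py <<'E'
import numpy as np, cv2
from workcell import bot, vision
from scipy.spatial.transform import Rotation as R
def save(n,img): cv2.imwrite('pics/'+n+'.png',cv2.cvtColor(img,cv2.COLOR_RGB2BGR))
def model(n):
    m=vision.camera_model(n); return np.array(m['mtx']),R.from_rotvec(np.ravel(m['rvec'])).as_matrix(),np.ravel(m['tvec'])
def cloud(n,d):
    K,Rm,t=model(n); v,u=np.mgrid[:d.shape[0],:d.shape[1]]
    p=np.stack([(u-K[0,2])/K[0,0]*d,(v-K[1,2])/K[1,1]*d,d],-1)
    return (p-t)@Rm
def proj(n,P):
    K,Rm,t=model(n); c=np.atleast_2d(P)@Rm.T+t; return (c/c[:,2:])@K.T
E
python3 - <<'E'
from h import *
o=bot.get_obs();print({k:np.round(v,3) for k,v in o.items()})
for n in('top','side'):
    im,d=vision.camera(n);save(n+'0',im);np.savez('pics/'+n+'0.npz',im=im,P=cloud(n,d),d=d)
E
```

```text
pics
{'clock': np.float64(0.0), 'joint_pos': array([-1.214,  0.241,  0.004,  1.335, -0.   ,  1.571]), 'joint_vel': array([-0.001,  0.   ,  0.002, -0.   , -0.001,  0.001]), 'tau': array([ 2.0000e-03, -3.7232e+01,  2.5241e+01,  1.7000e-02,  0.0000e+00,
       -0.0000e+00]), 'eef_pos': array([ 0.174, -0.468,  0.303]), 'tool_rot': array([ 0.821, -0.57 , -0.001, -0.001]), 'ft_force': array([-0.457,  0.863,  0.332]), 'ft_torque': array([-0.009, -0.038,  0.009]), 'grip_width': np.float64(0.085)}
```

View pics/top0.png

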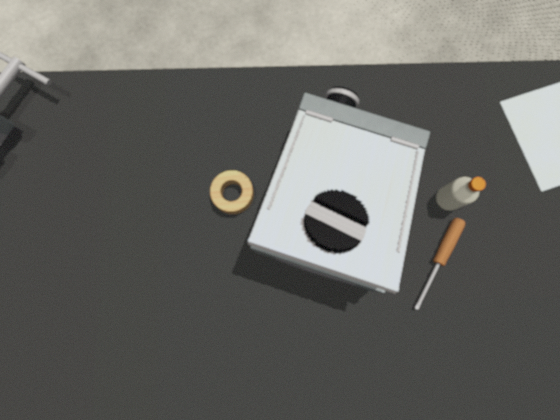

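View pics/side0.png

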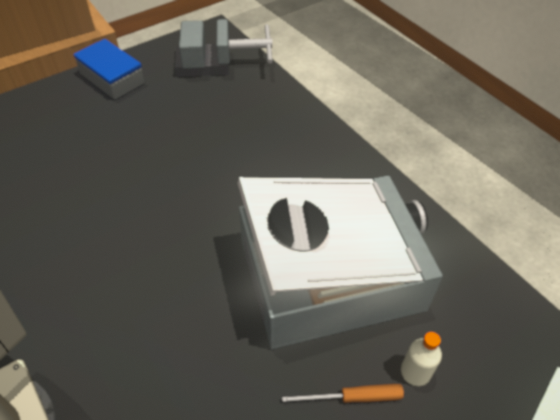

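The top view shows the cover's front edge running from (251,243) to (398,288), with the latch at (337,221). The ring is at (231,192), and the bottle and driver are to the right. Next I measure the cover plane, the yaw and the slot.

```bash
python3 - <<'E'
from h import *
z=np.load('pics/top0.npz');P=z['P'];im=z['im'];d=z['d']
print((d==0).mean())
def md(u,v,r=2): return np.median(P[v-r:v+r+1,u-r:u+r+1].reshape(-1,3),0).round(4)
for n,(u,v) in dict(frontL=(256,242),frontR=(395,283),front_mid=(327,262),slot=(337,221),slotL=(312,209),slotR=(361,232),blkL=(306,102),blkR=(424,133),plate1=(300,160),plate2=(400,180),bench=(150,300),ring=(231,177),glue=(478,184)).items(): print(n,md(u,v))
# plate plane
m=np.zeros(d.shape,np.uint8);cv2.fillPoly(m,[np.array([[305,125],[410,150],[390,275],[265,238]])],1);cv2.circle(m,(337,221),42,0,-1)
A=P[m>0];A=A[A[:,2]>.1]
n=np.c_[A,][:, :]; c=A.mean(0);U,S,Vt=np.linalg.svd(A-c,full_matrices=False);nn=Vt[2]*np.sign(Vt[2,2])
r=(A-c)@nn;k=abs(r)<.004;c=A[k].mean(0);U,S,Vt=np.linalg.svd(A[k]-c,full_matrices=False);nn=Vt[2]*np.sign(Vt[2,2])
print('n',nn,'tilt',np.arccos(nn[2]),'yaw',np.arctan2(-nn[1],-nn[0]),'rms',((A[k]-c)@nn).std())
# bounding rect of plate from color+height
hi=(np.abs((P-c)@nn)<.006)&(P[...,2]>.12)
s=(im.astype(int).sum(2)>300)&hi
n_,l,st,_=cv2.connectedComponentsWithStats(s.astype(np.uint8));i=1+np.argmax(st[1:,4]);q=P[l==i]
rect=cv2.minAreaRect(q[:,:2].astype(np.float32));print(rect,cv2.boxPoints(rect))
# block
b=(np.abs(P[...,2]-.126)<.006);mm=np.zeros(d.shape,np.uint8);cv2.fillPoly(mm,[np.array([[303,95],[430,125],[426,146],[298,112]])],1)
B=P[b&(mm>0)];rb=cv2.minAreaRect(B[:,:2].astype(np.float32));print(rb,cv2.boxPoints(rb),np.median(B[:,2]))
# slot: light pixels in disc
dm=np.zeros(d.shape,np.uint8);cv2.circle(dm,(337,221),31,1,-1)
L=P[(dm>0)&(im.astype(int).sum(2)>300)];D=P[(dm>0)&(im.astype(int).sum(2)<150)]
rl=cv2.minAreaRect(L[:,:2].astype(np.float32));e,v=np.linalg.eigh(np.cov(L[:,:2].T));print('slot',L.mean(0),rl,'dir',np.arctan2(v[1,1],v[0,1]),'dark',D.mean(0))
E
python3 - <<'E'
import cv2
i=cv2.imread('pics/top0.png');cv2.imwrite('pics/top0c.png',cv2.resize(i[80:300,210:490],None,fx=2.8,fy=2.7,interpolation=2))
E
```

```text
0.0038477891156462585
frontL [0.544  0.0748 0.201 ]
frontR [ 0.4777 -0.1321  0.1992]
front_mid [ 0.5114 -0.0318  0.2001]
slot [ 0.5754 -0.0521  0.185 ]
slotL [ 0.5959 -0.0135  0.1834]
slotR [ 0.5569 -0.0882  0.1869]
blkL [ 0.8047 -0.0145  0.1261]
blkR [ 0.74   -0.2254  0.1258]
plate1 [0.6856 0.0015 0.155 ]
plate2 [ 0.6482 -0.1677  0.1489]
bench [0.4529 0.2994 0.    ]
ring [0.6906 0.1344 0.0358]
glue [ 0.6422 -0.3098  0.1302]
n [ 0.286752   -0.10675829  0.95203779] tilt 0.3109681094386924 yaw 2.785189598316704 rms 0.0008728265652834701
((0.6357685327529907, -0.07034969329833984), (0.23945669829845428, 0.2775018811225891), 69.93888092041016) [[ 0.4643665  -0.13521913]
 [ 0.72503155 -0.23040846]
 [ 0.80717057 -0.00548026]
 [ 0.5465055   0.08970907]]
((0.7668930888175964, -0.11788560450077057), (0.23913805186748505, 0.04058197885751724), 72.56726837158203) [[ 0.7117129  -0.22588384]
 [ 0.7504309  -0.23804164]
 [ 0.8220733  -0.00988737]
 [ 0.7833553   0.00227043]] 0.12591171490844744
slot [ 0.57617608 -0.05342207  0.18725305] ((0.5635695457458496, -0.02441256493330002), (0.08742932975292206, 0.1682024747133255), 23.77530860900879) dir 1.1246839172339873 dark [ 0.57211701 -0.04733105  0.20650519]
```

View pics/top0c.png

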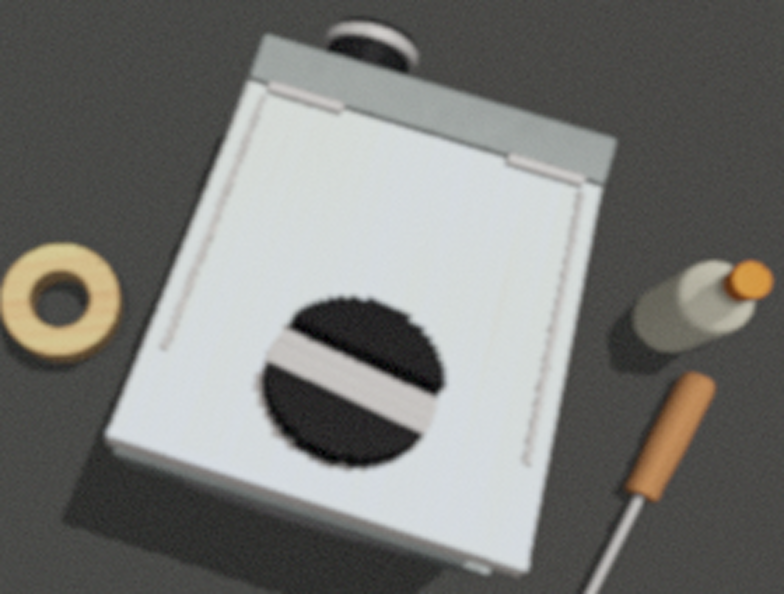

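Yaw comes to about -0.31, tilt 0.31, latch centre near (0.575, -0.055), and slot direction 1.125 rad (latch about 0.13). These agree with the geometry given. Next I shut the fingers and move above the press point at box (-115, -65) mm, which is about (0.505, -0.102) in world coordinates.

Emit:
drive_tool:
  steps: [-0.0143, -0.0273, -0.003, 0, 0, 0, 1, -0.0143, -0.0273, -0.003, 0, 0, 0, 1, -0.0143, -0.0273, -0.003, 0, 0, 0, 1, -0.0143, -0.0273, -0.003, 0, 0, 0, 1, -0.0143, -0.0273, -0.003, 0, 0, 0, 1, -0.0143, -0.0273, -0.003, 0, 0, 0, 1, -0.0143, -0.0273, -0.003, 0, 0, 0, 1, -0.0143, -0.0273, -0.003, 0, 0, 0, 1]

```text
clock: 0.77
eef_pos: [0.3398, -0.2836, 0.3277]
tool_rot: [0.821, -0.571, -0.0, -0.0]
ft_force: [0.6, 0.5, 0.2]
grip_width: -0.0
```

Emit:
drive_tool:
  steps: [-0.0143, -0.0273, 0, 0, 0, 0, 1, -0.0143, -0.0273, 0, 0, 0, 0, 1, -0.0143, -0.0273, 0, 0, 0, 0, 1, -0.0143, -0.0273, 0, 0, 0, 0, 1, -0.0143, -0.0273, 0, 0, 0, 0, 1, -0.0143, -0.0273, 0, 0, 0, 0, 1, -0.0143, -0.0273, 0, 0, 0, 0, 1, -0.0143, -0.0273, 0, 0, 0, 0, 1]

```text
clock: 1.43
eef_pos: [0.5046, -0.1001, 0.3274]
tool_rot: [0.821, -0.57, -0.0, 0.0]
ft_force: [-0.0, 0.8, -0.5]
grip_width: 0.0001
```

Emit:
drive_tool:
  steps: [0, 0, 0.006, 0, 0, -7, 1, 0, 0, 0.006, 0, 0, -7, 1, 0, 0, 0.006, 0, 0, -7, 1, 0, 0, 0.006, 0, 0, -7, 1, 0, 0, 0.006, 0, 0, -7, 1, 0, 0, 0.006, 0, 0, -7, 1, 0, 0, 0.006, 0, 0, -7, 1, 0, 0, 0.006, 0, 0, -7, 1]

```text
clock: 2.1
eef_pos: [0.5037, -0.1015, 0.279]
tool_rot: [0.993, -0.115, -0.001, -0.0]
ft_force: [-0.1, 0.4, 0.2]
grip_width: 0.0001
```

Emit:
drive_tool:
  steps: [0, 0, 0.005, 0, 0, 0, 1, 0, 0, 0.005, 0, 0, 0, 1, 0, 0, 0.005, 0, 0, 0, 1, 0, 0, 0.005, 0, 0, 0, 1, 0, 0, 0.005, 0, 0, 0, 1, 0, 0, 0.005, 0, 0, 0, 1]

```text
clock: 2.6
eef_pos: [0.504, -0.1016, 0.2496]
tool_rot: [0.993, -0.118, 0.0, -0.0]
ft_force: [-0.4, -0.2, 1.5]
grip_width: -0.0
```

```bash
python3 - <<'E'
from h import *
im,d=vision.camera('side');save('side1',im)
E
```

```text
(no output)
```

View pics/side1.png

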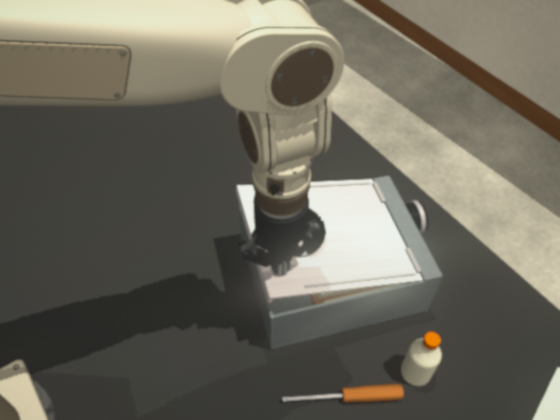

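The side view shows the shut fingertips on the plate just in front of and beside the latch, around (285,270), with the cover already coming down. Force is 1.5 N. I keep pressing down.

Emit:
drive_tool:
  steps: [0, 0, 0.006, 0, 0, 0, 1, 0, 0, 0.006, 0, 0, 0, 1, 0, 0, 0.006, 0, 0, 0, 1, 0, 0, 0.006, 0, 0, 0, 1, 0, 0, 0.006, 0, 0, 0, 1, 0, 0, 0.006, 0, 0, 0, 1, 0, 0, 0.004, 0, 0, 0, 1]

```text
clock: 3.23
eef_pos: [0.5036, -0.1015, 0.2088]
tool_rot: [0.993, -0.118, -0.001, -0.0]
ft_force: [-0.9, -0.1, 0.5]
grip_width: -0.0003
```

Emit:
drive_tool:
  steps: [0, 0, 0.003, 0, 0, 0, 1, 0, 0, 0.003, 0, 0, 0, 1, 0, 0, 0.001, 0, 0, 0, 1, 0, 0, 0, 0, 0, 0, 1]

```text
clock: 3.57
eef_pos: [0.5041, -0.1016, 0.2026]
tool_rot: [0.993, -0.118, -0.0, 0.0]
ft_force: [0.3, -0.4, 0.1]
grip_width: -0.0
```

Emit:
drive_tool:
  steps: [0, 0, 0.002, 0, 0, 0, 1, 0, 0, 0.002, 0, 0, 0, 1, 0, 0, 0, 0, 0, 0, 1]

```text
clock: 3.82
eef_pos: [0.5042, -0.1016, 0.1988]
tool_rot: [0.993, -0.118, 0.0, 0.0]
ft_force: [0.1, 0.1, 0.1]
grip_width: -0.0
```

Emit:
drive_tool:
  steps: [0, 0, 0.001, 0, 0, 0, 1, 0, 0, 0.001, 0, 0, 0, 1, 0, 0, 0, 0, 0, 0, 1]

```text
clock: 4.07
eef_pos: [0.5042, -0.1016, 0.1986]
tool_rot: [0.993, -0.118, 0.001, 0.0]
ft_force: [-4.5, 0.2, 10.0]
grip_width: -0.0001
```

Rigid contact at TCP z 0.1986 puts the tip at 0.1256, so the cover is flush. I back off and look again.

Emit:
drive_tool:
  steps: [0, 0, -0.02, 0, 0, 0, 1, 0, 0, -0.035, 0, 0, 0, 1, 0, 0, -0.035, 0, 0, 0, 1, 0.008, 0.035, 0, 0, 0, 0, 0, 0.008, 0.035, 0, 0, 0, 0, 0, 0.008, 0.035, 0, 0, 0, 0, 0, 0.008, 0.035, 0, 0, 0, 0, 0, 0.008, 0.035, 0, 0, 0, 0, 0]

```text
clock: 4.73
eef_pos: [0.5017, -0.2826, 0.2871]
tool_rot: [0.993, -0.118, 0.0, 0.0]
ft_force: [1.1, -0.1, 0.1]
grip_width: 0.0427
```

```bash
cat > m.py <<'E'
from h import *
import sys
tag=sys.argv[1]
im,d=vision.camera('top');save('top'+tag,im);P=cloud('top',d)
save('top'+tag+'c',cv2.resize(im[80:300,210:490],None,fx=2.8,fy=2.7,interpolation=cv2.INTER_CUBIC))
np.savez('pics/top'+tag+'.npz',im=im,P=P)
o=bot.get_obs();print(o['clock'],o['grip_width'],o['eef_pos'],o['joint_pos'].round(2),bot.tip_reach)
s=im.astype(int).sum(2)
# dark tops height ~.148
c0=np.array([.5635,-.051])
r=np.hypot(P[...,0]-c0[0],P[...,1]-c0[1])
D=(P[...,2]>.14)&(P[...,2]<.156)&(s<200)&(r<.07)
pts=P[D][:,:2].astype(np.float32);print('black',cv2.minEnclosingCircle(pts),np.median(P[D][:,2]),len(pts))
c,_=cv2.minEnclosingCircle(pts);c=np.array(c)
r=np.hypot(P[...,0]-c[0],P[...,1]-c[1])
L=(r<.042)&(s>300);Q=P[L];e,v=np.linalg.eigh(np.cov(Q[:,:2].T))
print('slot',Q.mean(0),np.median(Q[:,2]),'dir',np.arctan2(*(v[::-1,1])),np.sqrt(e*12))
m=np.zeros(s.shape,np.uint8);pl=(s>380)&(r>.058)&(r<.2)&(abs(P[...,2]-.126)<.01)
A=P[pl];b=np.c_[A[:,:2],np.ones(len(A))];k=np.linalg.lstsq(b,A[:,2],rcond=None)[0];print('plate slope',k,'at centre',k[:2]@c+k[2],len(A))
E
python3 m.py 2
```

```text
4.7833 0.04287810125885507 [ 0.50135514 -0.28900416  0.28656467] [-0.52  0.4   0.19  1.35 -0.    1.29] 0.0726
black ((0.5614523887634277, -0.043959930539131165), 0.048733901232481) 0.1481340412240886 1441
slot [ 0.56234117 -0.04496204  0.13232243] 0.13124925547435537 dir 1.0706190597621528 [0.03253657 0.08222884]
plate slope [-0.0006703  -0.00060489  0.12642249] at centre 0.12607273266587166 16346
```

View pics/top2.png

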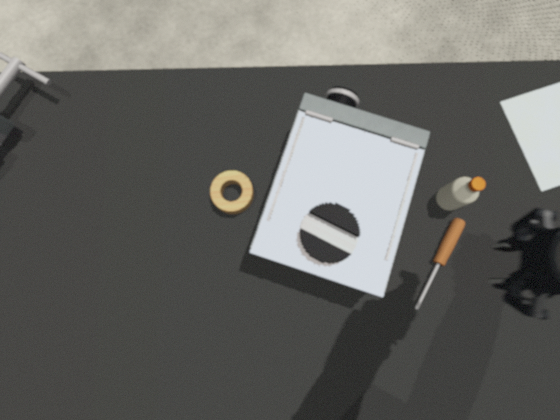

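The picture shows the cover flush: plate at 126.1 mm, slot floor at 131 mm, black tops at 148 mm. The latch centre is at (0.562, -0.0445) and the slot direction is 1.07 rad. I go over it and turn the jaws into line with the slot.

Emit:
drive_tool:
  steps: [0.0002, -0.036, 0, 0, 0, 0, 0, 0.0002, -0.036, 0, 0, 0, 0, 0, 0.0002, -0.036, 0, 0, 0, 0, 0, 0.0002, -0.036, 0, 0, 0, 0, 0, 0.0002, -0.036, 0, 0, 0, 0, 0, 0.0002, -0.036, 0, 0, 0, 0, 0, 0.0002, -0.036, 0, 0, 0, 0, 0]

```text
clock: 5.37
eef_pos: [0.5624, -0.0346, 0.2869]
tool_rot: [0.993, -0.118, 0.0, 0.0]
ft_force: [0.5, -0.0, 0.3]
grip_width: 0.043
```

Emit:
drive_tool:
  steps: [0, 0, 0, 0, 0, -6.8, 0, 0, 0, 0, 0, 0, -6.8, 0, 0, 0, 0, 0, 0, -6.8, 0, 0, 0, 0, 0, 0, -6.8, 0, 0, 0, 0, 0, 0, -6.8, 0, 0, 0, 0, 0, 0, -6.8, 0, 0, 0, 0, 0, 0, -6.8, 0]

```text
clock: 5.95
eef_pos: [0.5623, -0.0362, 0.2867]
tool_rot: [0.955, 0.296, -0.0, -0.0]
ft_force: [-0.1, -0.0, -0.7]
grip_width: 0.0428
```

Emit:
drive_tool:
  steps: [0, 0, 0, 0, 0, -6.8, 0, 0, 0, 0, 0, 0, -6.8, 0, 0, 0, 0, 0, 0, -6.8, 0, 0, 0, 0, 0, 0, -6.8, 0, 0, 0, 0, 0, 0, 0, 0, 0, 0, 0, 0, 0, 0, 0]

```text
clock: 6.45
eef_pos: [0.5623, -0.0363, 0.2868]
tool_rot: [0.861, 0.508, -0.0, -0.0]
ft_force: [0.9, 0.6, 0.2]
grip_width: 0.043
```

```bash
python3 - <<'E'
from h import *
o=bot.get_obs();M=R.from_quat(o['tool_rot']).as_matrix();print(o['eef_pos'],np.arctan2(M[1,0],M[0,0]),M.round(3),o['joint_pos'],o['grip_width'])
d=np.array([.562,-.0445,o['eef_pos'][2]])-o['eef_pos'];print(M.T@d)
im,dd=vision.camera('wrist');save('wrist3',im)
m=vision.camera_model('wrist');K=np.array(m['mtx']);Rm=R.from_rotvec(np.ravel(m['rvec'])).as_matrix();t=np.ravel(m['tvec'])
print(K,'cam pos',-Rm.T@t)
E
```

```text
[ 0.56228509 -0.0362614   0.28679123] 1.0659248936479617 [[ 0.484  0.875 -0.   ]
 [ 0.875 -0.484  0.   ]
 [-0.    -0.    -1.   ]] [-6.44098038e-02  3.74429946e-01  1.46283675e-01  1.34275411e+00
  2.35252388e-05  4.40461629e-01] 0.043023502177082576
[-7.34862657e-03  3.73544755e-03 -2.19418069e-07]
[[325.1922621    0.         285.93390786]
 [  0.         325.1922621  206.45280101]
 [  0.           0.           1.        ]] cam pos [0.49102098 0.00322268 0.35780735]
```

View pics/wrist3.png

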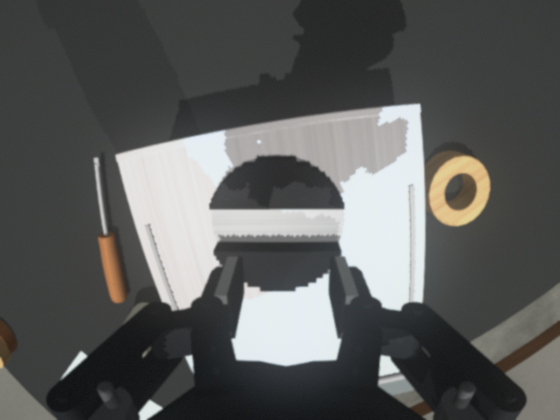

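The wrist view shows the jaws parallel to the slot, which runs from (210,222) to (343,222). I correct the centring by (-7.3, +3.7) mm in tool axes and descend.

Emit:
drive_tool:
  steps: [-0.0073, 0.0037, 0.01, 0, 0, 0, 0, 0, 0, 0.015, 0, 0, 0, 0, 0, 0, 0.015, 0, 0, 0, 0, 0, 0, 0.01, 0, 0, 0, 0, 0, 0, 0.008, 0, 0, 0, 0, 0, 0, 0.006, 0, 0, 0, 0, 0, 0, 0.006, 0, 0, 0, 0]

```text
clock: 7.08
eef_pos: [0.5621, -0.0448, 0.2164]
tool_rot: [0.861, 0.509, -0.0, 0.0]
ft_force: [-0.6, 0.6, 0.5]
grip_width: 0.0424
```

Emit:
drive_tool:
  steps: [0, 0, 0.005, 0, 0, 0, 0, 0, 0, 0.004, 0, 0, 0, 0, 0, 0, 0, 0, 0, 0, 0]

```text
clock: 7.33
eef_pos: [0.5618, -0.0446, 0.2072]
tool_rot: [0.861, 0.509, -0.0, -0.0]
ft_force: [-0.8, -0.2, 0.8]
grip_width: 0.0428
```

```bash
python3 - <<'E'
from h import *
o=bot.get_obs();print(o['eef_pos'],o['ft_force'],o['ft_torque'])
im,dd=vision.camera('wrist');save('wrist4',im)
im,dd=vision.camera('side');save('side4',cv2.resize(im[150:350,200:450],None,fx=3,fy=3,interpolation=2))
E
```

```text
[ 0.56178016 -0.04455291  0.20721639] [-0.77879393 -0.21347687  0.75857997] [0.01388953 0.00172619 0.03587578]
```

View pics/wrist4.png

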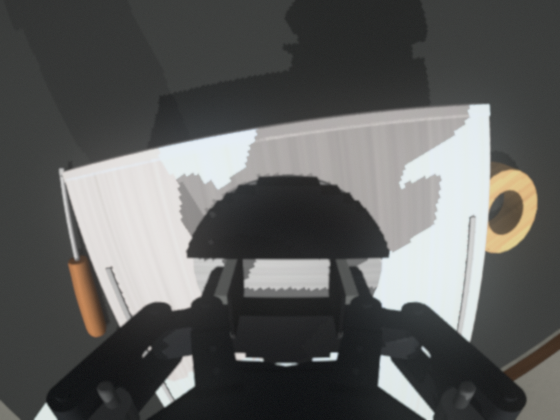

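View pics/side4.png

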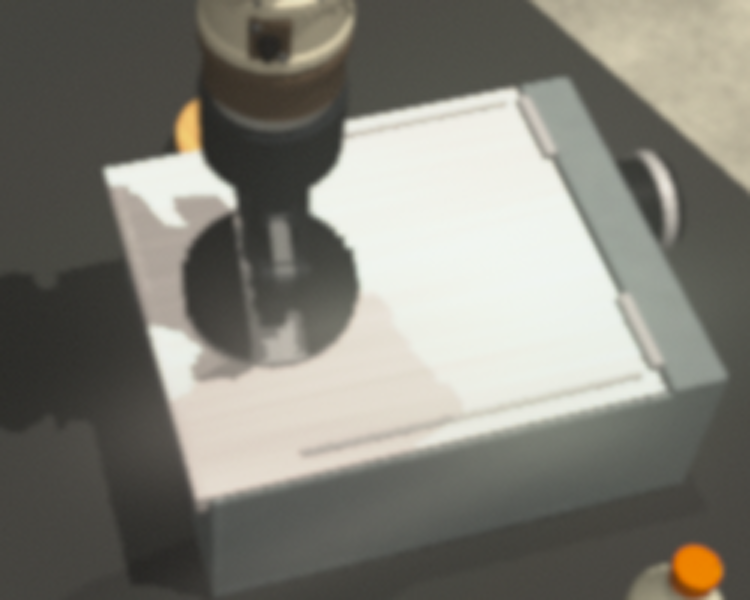

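Both fingers are in the slot, at (220,290) and (350,290) in the wrist view, with no contact force. I turn clockwise, which is + about tool z.

Emit:
drive_tool:
  steps: [0, 0, 0.001, 0, 0, 2, 0, 0, 0, 0, 0, 0, 5, 0, 0, 0, 0, 0, 0, 5, 0, 0, 0, 0, 0, 0, 5, 0, 0, 0, 0, 0, 0, 5, 0]

```text
clock: 7.85
eef_pos: [0.563, -0.0457, 0.2076]
tool_rot: [0.943, 0.334, 0.001, 0.002]
ft_force: [1.6, -3.6, -0.5]
grip_width: 0.0424
```

Emit:
drive_tool:
  steps: [0, 0, 0, 0, 0, 5, 0, 0, 0, 0, 0, 0, 5, 0, 0, 0, 0, 0, 0, 5, 0, 0, 0, 0, 0, 0, 5, 0, 0, 0, 0, 0, 0, 5, 0, 0, 0, 0, 0, 0, 5, 0]

```text
clock: 8.35
eef_pos: [0.5627, -0.0454, 0.2076]
tool_rot: [0.997, 0.078, 0.001, 0.001]
ft_force: [-0.5, -2.2, -1.9]
grip_width: 0.0429
```

```bash
python3 - <<'E'
from h import *
o=bot.get_obs();M=R.from_quat(o['tool_rot']).as_matrix();print(o['clock'],o['eef_pos'],np.arctan2(M[1,0],M[0,0]),o['ft_force'],o['ft_torque'],o['joint_pos'])
E
```

```text
8.35 [ 0.56271179 -0.04541088  0.20759186] 0.15664704125430157 [-0.48611186 -2.174802   -1.91278683] [-0.49113618 -0.2227967   0.14313911] [-0.07978268  0.42300895  0.00761842  1.15331462 -0.00181633  1.33436652]
```

Emit:
drive_tool:
  steps: [0, 0, 0, 0, 0, 5, 0, 0, 0, 0, 0, 0, 5, 0, 0, 0, 0, 0, 0, 5, 0, 0, 0, 0, 0, 0, 5, 0, 0, 0, 0, 0, 0, 5, 0]

```text
clock: 8.77
eef_pos: [0.5626, -0.0449, 0.2076]
tool_rot: [0.99, -0.139, 0.001, 0.0]
ft_force: [0.5, 0.2, -0.3]
grip_width: 0.0428
```

Emit:
drive_tool:
  steps: [0, 0, 0, 0, 0, 3, 0, 0, 0, 0, 0, 0, 3, 0]

```text
clock: 8.93
eef_pos: [0.5627, -0.0448, 0.2076]
tool_rot: [0.982, -0.19, 0.001, 0.0]
ft_force: [-0.4, -0.3, -0.7]
grip_width: 0.0426
```

```bash
cat > s.py <<'E'
from h import *
o=bot.get_obs();M=R.from_quat(o['tool_rot']).as_matrix();print(o['clock'],o['eef_pos'],np.arctan2(M[1,0],M[0,0]),o['ft_force'],o['ft_torque'],o['joint_pos'][5])
E
python3 s.py
```

```text
8.9333 [ 0.56266635 -0.04478744  0.20762267] -0.3822134436808395 [-0.37899223 -0.31690457 -0.66177356] [-0.08973494 -0.21634585  0.08976828] 1.8737350261360264
```

Emit:
drive_tool:
  steps: [0, 0, 0, 0, 0, 3, 0, 0, 0, 0, 0, 0, 3, 0, 0, 0, 0, 0, 0, 0, 0]

```text
clock: 9.18
eef_pos: [0.5626, -0.0446, 0.2076]
tool_rot: [0.971, -0.24, 0.001, -0.0]
ft_force: [-0.0, -0.1, 0.6]
grip_width: 0.0428
```

```bash
python3 s.py
```

```text
9.1833 [ 0.56263366 -0.04462654  0.20759986] -0.4851649941053743 [-0.04412327 -0.12575668  0.62648624] [-0.03808863 -0.04431828 -0.0041405 ] 1.9768422471425982
```

Emit:
drive_tool:
  steps: [0, 0, 0, 0, 0, 2, 0, 0, 0, 0, 0, 0, 2, 0]

```text
clock: 9.35
eef_pos: [0.5626, -0.0445, 0.2076]
tool_rot: [0.962, -0.273, 0.001, -0.0]
ft_force: [0.4, 1.0, 0.5]
grip_width: 0.0424
```

```bash
python3 s.py;  python3 - <<'E'
from h import *
im,dd=vision.camera('wrist');save('wrist5',im)
E
```

```text
9.35 [ 0.56264426 -0.04451603  0.20758576] -0.5539723255402856 [0.4472123  1.02604547 0.53111382] [-0.03819101 -0.25871672  0.40296044] 2.0457459456474125
```

View pics/wrist5.png

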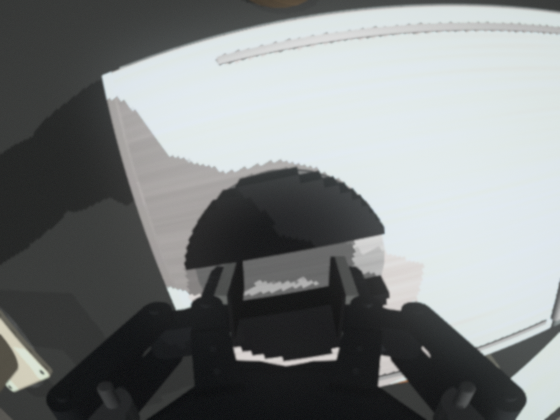

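Emit:
drive_tool:
  steps: [0, 0, 0, 0, 0, 2, 0, 0, 0, 0, 0, 0, 0, 0]

```text
clock: 9.57
eef_pos: [0.5627, -0.0444, 0.2076]
tool_rot: [0.958, -0.288, 0.001, -0.0]
ft_force: [1.3, -1.1, 1.6]
grip_width: 0.0428
```

```bash
python3 s.py
```

```text
9.5667 [ 0.56266729 -0.04444266  0.20760985] -0.5842231683659592 [ 1.31176717 -1.08345252  1.63487926] [-0.13522459 -0.18876831  1.52343313] 2.0763486886280096
```

Torque jumped to 1.5 N m, so the latch is at its stop. I ease back within the slot's play, lift out, and move clear.

Emit:
drive_tool:
  steps: [0, 0, 0, 0, 0, -5, 0, 0, 0, 0, 0, 0, -7, 0, 0, 0, 0, 0, 0, -3, 0, 0, 0, -0.015, 0, 0, 0, 0, 0, 0, -0.03, 0, 0, 0, 0, 0, 0, -0.035, 0, 0, 0, 0]

```text
clock: 10.07
eef_pos: [0.5605, -0.0445, 0.2855]
tool_rot: [0.987, -0.163, -0.003, 0.0]
ft_force: [0.5, -0.1, -0.5]
grip_width: 0.0425
```

```bash
python3 s.py
```

```text
10.0667 [ 0.56048768 -0.0445146   0.28554751] -0.32659185238236577 [ 0.51036235 -0.06120193 -0.52743409] [ 0.00848186 -0.11027716  0.00081194] 1.8180985175152602
```

Emit:
drive_tool:
  steps: [0.0115, 0.034, 0, 0, 0, 0, 0, 0.0115, 0.034, 0, 0, 0, 0, 0, 0.0115, 0.034, 0, 0, 0, 0, 0, 0.0115, 0.034, 0, 0, 0, 0, 0, 0.0115, 0.034, 0, 0, 0, 0, 0, 0.0115, 0.034, 0, 0, 0, 0, 0, 0.0115, 0.034, 0, 0, 0, 0, 0, 0, 0, 0, 0, 0, 0, 0]

```text
clock: 10.73
eef_pos: [0.5606, -0.3023, 0.2862]
tool_rot: [0.986, -0.166, 0.0, 0.001]
ft_force: [-0.1, 1.4, 0.3]
grip_width: 0.0427
```

```bash
python3 m.py 6
```

```text
10.7833 0.0429498114032377 [ 0.56085285 -0.29936179  0.28620012] [-0.49  0.53  0.38  1.43 -0.    1.41] 0.0726
black ((0.5622661113739014, -0.042860954999923706), 0.04823124408721924) 0.1481515167585206 1358
slot [ 0.56159698 -0.04326173  0.1322236 ] 0.13122929595289973 dir 2.798865574628347 [0.03365465 0.08174875]
plate slope [-0.00072071 -0.00045398  0.12648187] at centre 0.12609609784382225 16339
```

View pics/top6c.png

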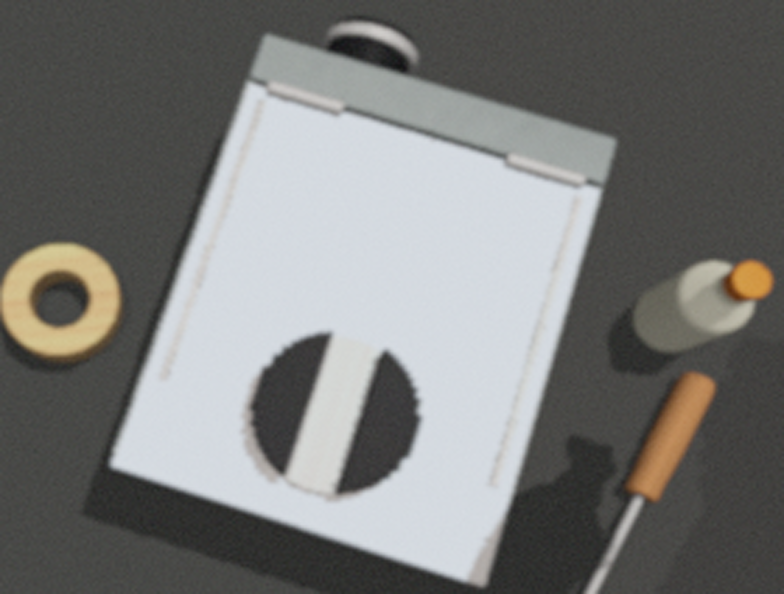

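The slot now runs front to back and the cover is flush. The ring, bottle and screwdriver are where they were. I hand the job in.

```bash
python3 -c "
from workcell import job_done
print(job_done())"
```

```text
the job is handed in; nothing more can be done
None
```

I shut the cover and turned the latch clockwise to its stop, then handed the job in at about 11 s of the 51 s allowed. `job_done()` gives no verdict, so what follows is from my own checks.

- **Cover:** I pressed it down beside the latch with the shut fingertips until the contact went rigid at about 10 N. In the last top view the plate is level at 126.1 mm and the slot floor is at 131 mm, which is flush.
- **Latch:** I set both fingertips of the half-open gripper in the slot, not just one. I then turned the latch clockwise until the torque jumped from about 0.1 to 1.5 N m at the stop. I eased back within the slot's play and lifted clear.
- **Slot direction:** it measured -0.343 rad, against about -0.31 rad for the box's own axis. That 0.03 rad gap is on the far side of a quarter turn, so I put it down to image error, since the torque showed the stop was reached.
- **Other objects:** the ring, glue bottle and screwdriver look unmoved in the top view, and the arm ended clear of everything.

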